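# Seat the blue-handled cup in the stirrer's slotted collar

### The job

Put the steel cup with the slim blue handle into the round dark collar on the blue stirrer: turn it so that its handle drops into the collar's slot, lower it in without dropping it, and leave it standing upright, fully down on the white plate. Leave the red-handled cup and the white jug where they are.

Things in the scene. Friction and masses are not known exactly. Their poses are not given: they have to be found in the camera images.
- cup_center (a point): Centre (half-way up, on its axis) of the loose steel cup with a slim blue handle: round, open top, 56 mm across, 110 mm tall, 3 mm wall, about 0.2 kg. z is up, +x points to the handle: a loop of 10 mm bar in the x-z plane, from 9 to 85 mm above the underside, out to 59 mm from the axis. To clear the collar, grip across the body along y, some 20 mm above this centre.
- holder (a point): Middle of the collar's floor, 80 mm above the bench, on the fixed stirrer's white plate. z is up, +x points out through the slot. Collar: dark steel wall 30 mm high, 74 mm inside and 96 mm outside diameter, slot through its full height, 28 mm wide inside, 37 outside. Unless its handle is in the slot the cup stays 21 mm high. Stirrer: 160 mm wide, from 153 mm behind (-x, knobs) to 90 mm ahead.
- red_cup_center (a point): Centre (half-way up) of the other loose steel cup, of the same size (56 mm in diameter, 110 mm tall) but with a broad red strap handle, 40 mm wide, too wide for the slot. +x points to its handle, which reaches 58 mm from the axis. Not to be moved.
- jug_center (a point): Centre (half-way up) of a loose white plastic jug, 84 mm in diameter, 105 mm tall, with a white handle to +x that reaches 73 mm from the axis. Too wide for the collar. Not to be moved.
Not all that is in view belongs to the job. Leave any orange or purple look-alike of the part that bears cup_center alone.

How it is judged:
At the end, for the whole second after the job is handed in: The blue-handled cup stands in the collar at rest (slower than 0.02 m/s): its centre 49 to 61 mm above the plate and within 15 mm of the collar's axis, tilted less than 0.12 rad, its handle within 0.6 rad of the slot's direction; the red-handled cup and the jug are within 30 mm of where they began (z of cup_center in the frame of holder between 0.049 and 0.061 m and horizontal distance between cup_center and holder below 0.015 m and angle between the x axis of cup_center and the x axis of holder, either way round below 0.6 rad and angle between cup_center's own z axis and vertical below 0.12 rad and linear speed of cup below 0.02 m/s and distance of each of red_cup_center, jug_center from where it was at the start of the episode below 0.03 m); the robot touches nothing.
It fails at once if the red-handled cup or the white jug is moved by more than 30 mm (distance of any of red_cup_center, jug_center from where it was at the start of the episode above 0.03 m).
It fails at once if the cup is dropped into the collar: it falls free faster than 0.3 m/s while its centre is within 60 mm of the collar's axis and more than 90 mm above the plate (contact force between the fingers and cup below 0.05 N and horizontal distance between cup_center and holder below 0.06 m and z of cup_center in the frame of holder above 0.09 m and linear speed of cup above 0.3 m/s).
It also fails if it takes over 32 s, if anything falls off the work surface, if the arm or the gripper's body presses on something with over 40 N, if the wrist force passes 120 N, or if a joint passes its speed limit or range.

### The arm

A 6-joint arm with a two-finger parallel gripper is mounted at the origin on the work surface. World frame = base frame: x ahead of the robot, y to its left, z up, the work surface at z = 0. Lengths are in m, angles in rad, forces in N, time in s.
With the tool pointing down it reaches from about 0.275 to 0.725 m from the base axis. Payload 15.9 kg.
Tool frame: the origin (TCP) lies midway between the tips of the shut fingers; the grasp point (between the pads) lies 19 mm behind it (r.grip_depth is the distance from the TCP to the grasp point, in m); z points along the fingers, y is the line along which they close (so a half turn about z gives the same grasp; the last joint's range is limited). The gripper opens to 85 mm and grips with 20 to 120 N. Pads are 22 mm wide; open, the fingers measure 114 mm over their backs; the gripper's body (76 mm by 85 mm) begins 54 mm behind the grasp point. The pads swing forward as they close: fully open they stand 13 mm farther back than shut.
Start: joints at [-1.33, 0.213, -0.034, 1.323, 0, 1.571], TCP at [0.119, -0.486, 0.231] pointing down, gripper open.
Joint ranges: [-2.98, 2.98], [-0.74, 1.72], [-1.14, 1.35], [-2.1, 2.04], [-1.57, 1.44], [-3.14, 3.14]. Speed limits (rad/s): [1.89, 1.89, 2.39, 2.57, 3.14, 3.14].

### API

Orientations are given as a unit quaternion [w, x, y, z].
In Python, from bench import r, camera gives the robot as it stands.
- The arm moves only by the tool apply_moves, never from a script. Its arguments are lists of equal length, an entry for each row: "angular": the turn, a rotation vector about the tool's x, y, z in rad, a list of three; "xyz": the shift along the tool's x, y, z in cm, a list of three; "gripper": the opening, from 0 (shut) to 1 (fully open). In form: {"angular": [[wx, wy, wz], ...], "xyz": [[tx, ty, tz], ...], "gripper": [gripper, ...]}. A call has 1 to 8 rows; each row shifts and turns the commanded pose from where the row before left it, along the tool's axes as they then stand; what a row does not reach is not made up. A row lasts 1/8 s, in which the tool goes at most 62.5 mm and 10.7 degrees, less where a joint would pass 70% of its speed; a pose out of reach is approached as far as the arm can. A call is refused whole if a number of a shift passes 6.25 or a number of a turn 0.188, either way. A call with a gripper value outside its range is refused whole. The fingers move at their own pace and stop on an object; the grip force is fixed at half the most. Time passes only in rows, so rows that do not move let the fingers close. It gives the time, the measured TCP pose, the force, the opening and the grip force at its end, in the units of the state.
- r.sense(): the state, without advancing time (a new reading comes with each control period).
- camera(name): name is "side" or "top"; returns a dict with "image" (400x640x3 uint8, red, green, blue), "depth" (400x640 float32, m along the optical axis (not along the pixel's ray), 0 where there is no reading), "intrinsics" (3x3 intrinsics, pixels), "dist" ([k1, k2, p1, p2, k3] as OpenCV has them; the pictures are not rectified), "R" (3x3) and "t" (3): a world point X has camera coordinates R X + t. Camera axes: x right, y down, z forward; pixel columns grow to the right and rows downward; lengths in m; the calibration is good to about 2 mm. A picture is of the moment at which its call begins.
- r.hand_in(): hands the job in; it is judged then, once.
The state is a dict: "t": time; "joint_positions": joint angles; "joint_vel": joint speeds; "tau": joint torques, N m; "position": TCP position; "ee_rot": TCP orientation; "force": force on the tool from outside, world axes, zero at the start; "ft_torque": the same for the moment, N m; "grip_width": opening from 0.0 (shut) to 1.0 (fully open); "gripper_force": force on a finger pad.
Only numpy, scipy, OpenCV 4.12 (cv2) and the standard library are available. Lean on these libraries where they do the work, as an engineer would, in place of code of your own. Each camera call takes 0.05 s, during which the arm holds its last target. There are 200 camera calls.

## Working session

There is one attempt and no reset: what is moved stays moved. The work goes in short steps, Python scripts to look and compute and a tool call to move; the robot and the scene stay as the last step left them, time stands still between calls to the robot, and variables do not carry over. Pictures are saved under pics/ and viewed, at most 10 in all, crops included, and the job is handed in when it is done.

Besides the shell and the picture viewer there is one more tool, called after "Request:" as name(argument=value, ...) on one line, values as JSON. apply_moves: Moves the arm, as the interface text tells. Its arguments: {"type":"object","properties":{"angular":{"type":"array"},"xyz":{"type":"array"},"gripper":{"type":"array"}},"required":["angular","xyz","gripper"]}

```bash
mkdir -p pics; cat > h.py <<'E'
import numpy as np, cv2
from bench import r, camera
def grab(n):
    c=camera(n); np.savez(''+n+'.npz',**{k:np.array(v) for k,v in c.items()}); return c
def load(n): return dict(np.load(''+n+'.npz'))
def cloud(c):
    h,w=c['depth'].shape
    uv=np.stack(np.meshgrid(np.arange(w),np.arange(h)),-1).reshape(-1,1,2).astype(np.float64)
    p=cv2.undistortPoints(uv,c['intrinsics'],c['dist']).reshape(h,w,2)
    d=c['depth'].astype(float)[...,None]
    P=np.concatenate([p*d,d],-1)
    W=(P-c['t'])@c['R']
    W[c['depth']==0]=np.nan
    return W
def onplane(c,u,v,z):
    p=cv2.undistortPoints(np.array([[[u,v]]],float),c['intrinsics'],c['dist']).ravel()
    d=c['R'].T@np.array([p[0],p[1],1]); o=-c['R'].T@c['t']
    return o+d*(z-o[2])/d[2]
E
python3 - <<'E'
from h import *
for n in('top','side'):
    c=grab(n); cv2.imwrite(f'pics/{n}0.png',c['image'][...,::-1]); print(n,-c['R'].T@c['t'],c['R'][2])
s=r.sense();print(s)
E
```

```text
top [ 0.45733173 -0.04072054  1.1955635 ] [ 0.08633296  0.03116652 -0.99577872]
side [ 0.37525805 -0.86400627  0.94028703] [ 0.14775166  0.68994266 -0.70862442]
{'t': 0.1, 'joint_positions': array([-1.32997837e+00,  2.13308916e-01, -3.49530889e-02,  1.32350256e+00,
        1.94547273e-05,  1.57076807e+00]), 'joint_vel': array([-0.00056683, -0.00299923,  0.00267239,  0.00047041,  0.00269407,
        0.00150357]), 'tau': array([ 2.83082300e-03, -6.87246823e+01,  4.87808454e+01,  1.21029801e-02,
        1.98012053e-04,  3.79045105e-06]), 'position': array([ 0.11918523, -0.48528812,  0.23088183]), 'ee_rot': array([-4.81784965e-04,  9.92757780e-01,  1.20132242e-01, -4.84880285e-05]), 'force': array([-0.17174147,  0.26186423, -0.10089883]), 'ft_torque': array([0.05669232, 0.0045925 , 0.05672072]), 'gripper_force': 0.0, 'grip_width': 1.0016347079760077}
```

View pics/top0.png

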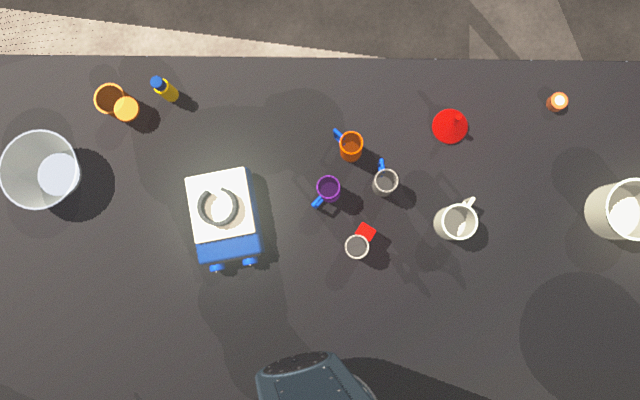

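View pics/side0.png

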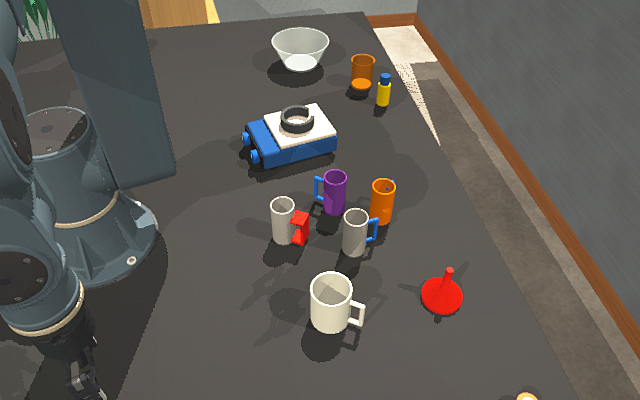

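Candidates in the top view:
- Steel cup with blue handle at (385,182). This fits the description.
- Orange look-alike at (350,146).
- Purple look-alike at (328,188).
- Steel cup with the red strap at (357,246).
- White jug at (458,221).

The stirrer's collar is at (217,206), with its slot apparently facing up-left. Next I'll measure and check with one crop.

```bash
python3 - <<'E'
from h import *
c=load('top');W=cloud(c);s=load('side');S=cloud(s)
def fit(P):
    A=np.c_[2*P[:,:2],np.ones(len(P))];x=np.linalg.lstsq(A,(P[:,:2]**2).sum(1),rcond=None)[0]
    return x[:2],np.sqrt(x[2]+x[0]**2+x[1]**2)
def reg(u0,u1,v0,v1,z0,z1,W=W):
    P=W[v0:v1,u0:u1].reshape(-1,3);return P[(P[:,2]>z0)&(P[:,2]<z1)]
for n,a in dict(cup=(368,402,163,200),red=(342,372,232,262),orange=(335,366,128,164),purple=(312,343,173,203)).items():
    P=reg(*a,.100,.118);print(n,len(P),fit(P),P[:,2].max(), (P[:,:2].max(0)+P[:,:2].min(0))/2,np.ptp(P[:,:2],axis=0))
P=reg(430,482,195,245,.095,.112);print('jug',len(P),fit(P))
P=reg(185,250,180,235,.104,.118);f=fit(P);print('collar',len(P),f,np.ptp(P[:,:2],axis=0))
a=np.degrees(np.arctan2(*(P[:,:2]-f[0]).T[::-1]));print(np.histogram(a,bins=36,range=(-180,180))[0])
# plate
P=reg(170,270,160,250,.07,.09);print('plate',np.median(P[:,2]),cv2.minAreaRect(P[:,:2].astype(np.float32)))
# blue handles by color, side & top
for n,cc,WW,(u0,u1,v0,v1) in(('top',c,W,(370,402,150,180)),('side',s,S,(364,385,212,250))):
    im=cc['image'].astype(int);m=np.zeros(im.shape[:2],bool);m[v0:v1,u0:u1]=True
    m&=(im[...,2]>im[...,0]+50)&np.isfinite(WW[...,0]);Q=WW[m];print(n,len(Q),np.median(Q,0),Q.min(0),Q.max(0))
I=c['image'][...,::-1]
A=cv2.resize(I[150:270,170:270],(500,600),interpolation=3);
B=cv2.resize(I[150:210,360:410],(300,360),interpolation=3);B=np.vstack([B,np.zeros((240,300,3),np.uint8)])
cv2.imwrite('pics/crop.png',np.hstack([A,B]))
E
```

```text
cup 113 (array([ 0.60651241, -0.13579156]), np.float64(0.02614781633305359)) 0.1148152474638813 [ 0.60721601 -0.13611667] [0.05498086 0.05434646]
red 95 (array([ 0.44993706, -0.06900382]), np.float64(0.026166444424627677)) 0.11314989039347573 [ 0.45060559 -0.06928468] [0.05370964 0.05155487]
orange 116 (array([ 0.69536524, -0.05149331]), np.float64(0.026199537781773013)) 0.11492825207072824 [ 0.69502586 -0.05098425] [0.05480499 0.05256255]
purple 112 (array([0.58827581, 0.00083014]), np.float64(0.026216976781903805)) 0.11527993028064237 [5.88220573e-01 4.57078505e-04] [0.05430665 0.05463479]
jug 238 (array([ 0.51355057, -0.3079674 ]), np.float64(0.03979071071021988))
collar 454 (array([0.53864702, 0.2648289 ]), np.float64(0.042511977616574465)) [0.09296775 0.09664217]
[11 16 12 15 14 16 15 15 17 15 17 15 15 12 14 11 12  1  0  0  0  7 15 16
 13 14 14 16 15 15 15 15 12 16 15 13]
plate 0.08020079545254953 ((0.5232213735580444, 0.2617098093032837), (0.20777209103107452, 0.15288972854614258), 12.438216209411621)
top 73 [ 0.65199561 -0.12523789  0.08238265] [ 0.62896825 -0.13240266 -0.00211065] [ 0.67762036 -0.12043457  0.11257888]
side 156 [ 0.65535018 -0.13053236  0.04939536] [ 6.31211766e-01 -1.49341868e-01  1.73662556e-04] [ 0.66585851 -0.06980197  0.1081436 ]
```

View pics/crop.png

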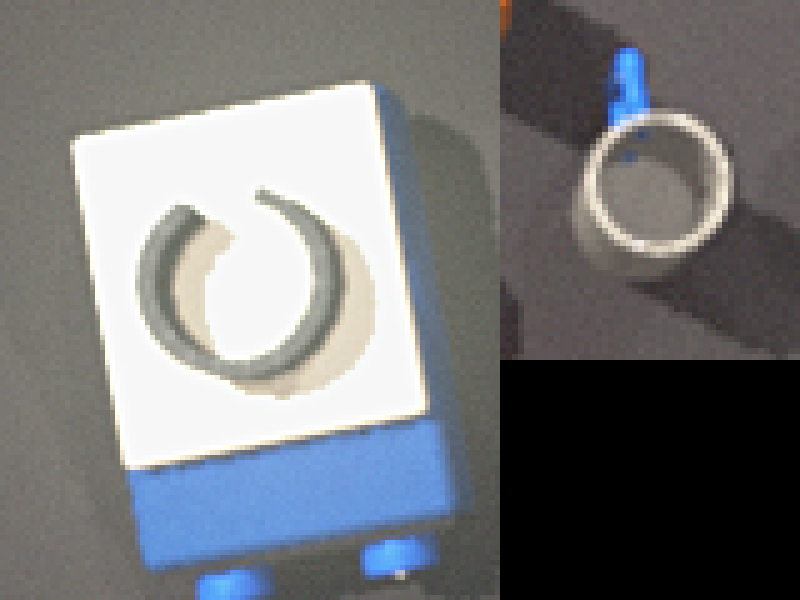

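The crop confirms the choice: the steel cup with the slim blue handle, whose handle points up-left, and the collar slot centred near crop pixel (228,197). Next: a refined handle yaw and the deltas for the reach.

```bash
cat >> h.py <<'E'
from scipy.spatial.transform import Rotation as Ro
def delta(target,yaw):
    """tool-frame shift (cm) & rotvec to TCP at target, tool down, tool x at yaw"""
    s=r.sense();q=s['ee_rot'];R=Ro.from_quat([*q[1:],q[0]])
    T=Ro.from_matrix([[np.cos(yaw),np.sin(yaw),0],[np.sin(yaw),-np.cos(yaw),0],[0,0,-1]])
    print('t',s['t'],'pos',s['position'],'yaw',np.arctan2(R.as_matrix()[1,0],R.as_matrix()[0,0]),'J',s['joint_positions'].round(2))
    print('shift now-frame cm',(R.inv().apply(np.array(target)-s['position'])*100).round(2),'target-frame',(T.inv().apply(np.array(target)-s['position'])*100).round(2),'rot',(R.inv()*T).as_rotvec().round(3))
E
python3 - <<'E'
from h import *
c0=np.array([.6065,-.1358])
for n in('top','side'):
    c=load(n);W=cloud(c);im=c['image'].astype(int)
    d=W[...,:2]-c0;rr=np.hypot(*d.transpose(2,0,1))
    m=(im[...,2]>im[...,0]+60)&(rr>.035)&(rr<.064)&(W[...,2]>.02)&(W[...,2]<.1)
    a=np.arctan2(d[m][:,1],d[m][:,0]);print(n,m.sum(),np.median(a),np.percentile(a,[10,90]),W[m].mean(0))
delta([.607,-.136,.20],.19)
E
```

```text
top 48 0.2137193499864523 [0.12100378 0.27305676] [ 0.65213465 -0.12625395  0.07484028]
side 108 0.1035546702956915 [0.06114188 0.17477583] [ 0.65526764 -0.13030075  0.05946693]
t 0.1 pos [ 0.11918523 -0.48528812  0.23088183] yaw 0.24084619439622182 J [-1.33  0.21 -0.03  1.32  0.    1.57]
shift now-frame cm [ 55.7  -22.28   3.11] target-frame [ 54.5  -25.09   3.09] rot [-0.001  0.     0.051]
```

Request:
apply_moves(angular=[[0,0,0.041],[0,0,0],[0,0,0],[0,0,0],[0,0,0],[0,0,0],[0,0,0],[0,0,0]], xyz=[[3,-1.3,0],[5.2,-2.35,0],[5.2,-2.35,0],[5.2,-2.35,0],[5.2,-2.35,0],[5.2,-2.35,0],[5.2,-2.35,0],[5.2,-2.35,0]], gripper=[1,1,1,1,1,1,1,1])

```text
t: 1.1
position: [0.4706, -0.2309, 0.2311]
ee_rot: [-0.0, 0.995, 0.1, -0.0]
force: [0.6, -1.1, -0.5]
grip_width: 0.999
gripper_force: 0.0
```

```bash
python3 -c "
from h import *
delta([.607,-.136,.20],.2)"
```

```text
t 1.1 pos [ 0.47061896 -0.2308672   0.23114141] yaw 0.19988671173500921 J [-0.46  0.26  0.03  1.34 -0.    2.49]
shift now-frame cm [15.25 -6.59  3.11] target-frame [15.25 -6.59  3.11] rot [-0.  0. -0.]
```

J6 would go past its range at the collar, so I'll make the half turn now (the grasp is the same).

Request:
apply_moves(angular=[[0,0,0],[0,0,0],[0,0,0],[0,0,-0.182],[0,0,-0.185],[0,0,-0.185],[0,0,-0.185],[0,0,-0.185]], xyz=[[5.1,-2.2,0],[5.1,-2.2,0],[5,-2.2,0],[0,0,0],[0,0,0],[0,0,0],[0,0,0],[0,0,0]], gripper=[1,1,1,1,1,1,1,1])

```text
t: 2.1
position: [0.6051, -0.1374, 0.2309]
ee_rot: [-0.0, 0.845, 0.535, -0.0]
force: [0.5, -0.2, 0.6]
grip_width: 0.998
gripper_force: 0.0
```

Request:
apply_moves(angular=[[0,0,-0.185],[0,0,-0.185],[0,0,-0.185],[0,0,-0.185],[0,0,-0.185],[0,0,-0.185],[0,0,-0.185],[0,0,-0.185]], xyz=[[0,0,0],[0,0,0],[0,0,0],[0,0,0],[0,0,0],[0,0,0],[0,0,0],[0,0,0]], gripper=[1,1,1,1,1,1,1,1])

```text
t: 3.1
position: [0.6051, -0.1374, 0.2309]
ee_rot: [-0.0, 0.264, 0.965, -0.0]
force: [0.1, 0.8, -0.1]
grip_width: 0.999
gripper_force: 0.0
```

Request:
apply_moves(angular=[[0,0,-0.185],[0,0,-0.185],[0,0,-0.185],[0,0,-0.185],[0,0,0]], xyz=[[0,0,0],[0,0,0],[0,0,0],[0,0,0],[0,0,0]], gripper=[1,1,1,1,1])

```text
t: 3.72
position: [0.6051, -0.1374, 0.231]
ee_rot: [-0.0, -0.099, 0.995, 0.0]
force: [0.3, 0.3, 0.8]
grip_width: 0.995
gripper_force: 0.0
```

```bash
python3 -c "
from h import *
delta([.607,-.136,.05],.2+np.pi)"
```

```text
t 3.725 pos [ 0.60512911 -0.13740676  0.2309668 ] yaw -2.942364203512177 J [-0.22  0.48  0.33  1.43  0.   -0.42]
shift now-frame cm [-0.22  0.1  18.1 ] target-frame [-0.21  0.1  18.1 ] rot [ 0.    -0.001 -0.001]
```

Request:
apply_moves(angular=[[0,0,0],[0,0,0],[0,0,0],[0,0,0],[0,0,0],[0,0,0]], xyz=[[-0.2,0.1,4],[0,0,5],[0,0,4],[0,0,3],[0,0,2.1],[0,0,0]], gripper=[1,1,1,1,1,1])

```text
t: 4.47
position: [0.6058, -0.1358, 0.0488]
ee_rot: [-0.001, -0.098, 0.995, 0.0]
force: [0.3, -0.8, 0.5]
grip_width: 0.999
gripper_force: 0.0
```

Request:
apply_moves(angular=[[0,0,0],[0,0,0],[0,0,0],[0,0,0],[0,0,0],[0,0,0],[0,0,0],[0,0,0]], xyz=[[0,0,0],[0,0,0],[0,0,0],[0,0,0],[0,0,0],[0,0,0],[0,0,0],[0,0,0]], gripper=[0,0,0,0,0,0,0,0])

```text
t: 5.48
position: [0.6079, -0.1359, 0.052]
ee_rot: [0.001, -0.1, 0.995, -0.0]
force: [-1.5, 2.0, 8.6]
grip_width: 0.655
gripper_force: 54.8
```

Request:
apply_moves(angular=[[0,0,0],[0,0,0],[0,0,0],[0,0,0],[0,0,0],[0,0,0]], xyz=[[0,0,-1],[0,0,-3],[0,0,-4],[0,0,-4],[0,0,-4],[0,0,0]], gripper=[0,0,0,0,0,0])

```text
t: 6.22
position: [0.6085, -0.1365, 0.2143]
ee_rot: [0.003, -0.1, 0.995, -0.001]
force: [1.4, -0.2, -3.8]
grip_width: 0.65
gripper_force: 56.3
```

```bash
python3 - <<'E'
from h import *
c=grab('side');cv2.imwrite('pics/side1.png',cv2.resize(c['image'][60:300,200:440,::-1],(600,600),interpolation=3))
delta([.5386,.2648,.212],.21+np.pi)
E
```

```text
t 6.275 pos [ 0.60773384 -0.13628058  0.21200669] yaw -2.941792301550331 J [-0.22  0.48  0.29  1.38 -0.   -0.42]
shift now-frame cm [-1.18 40.68 -0.05] target-frame [-1.6  40.67  0.  ] rot [-0.001  0.003 -0.01 ]
```

View pics/side1.png

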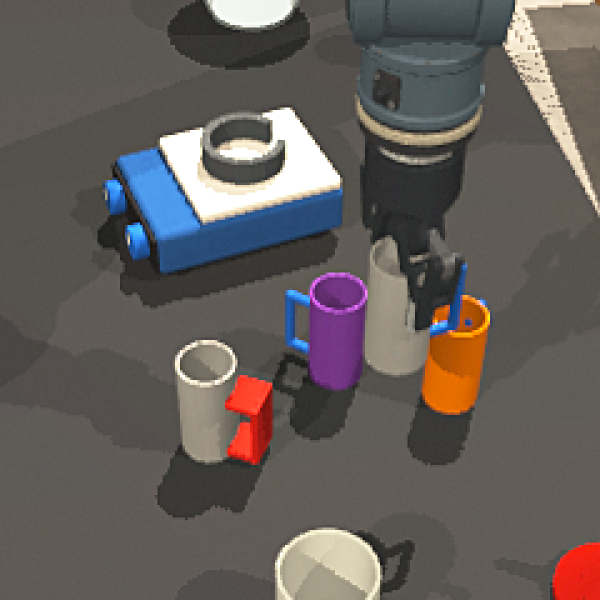

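The cup is held upright (crop pixel (398,310)) with its handle to the right, and the others are undisturbed. Now carrying it to above the collar.

Request:
apply_moves(angular=[[0,0,-0.01],[0,0,0],[0,0,0],[0,0,0],[0,0,0],[0,0,0],[0,0,0],[0,0,0]], xyz=[[-0.2,2.5,0],[-0.2,4.5,0],[-0.2,5,0],[-0.2,5,0],[-0.2,5,0],[-0.2,5,0],[-0.2,5,0],[-0.2,4,0]], gripper=[0,0,0,0,0,0,0,0])

```text
t: 7.28
position: [0.5466, 0.221, 0.2092]
ee_rot: [-0.001, -0.105, 0.994, -0.0]
force: [0.1, -0.9, -2.8]
grip_width: 0.652
gripper_force: 56.5
```

Request:
apply_moves(angular=[[0,0,0],[0,0,0],[0,0,0]], xyz=[[0,3,0],[0,1.7,0],[0,0,0]], gripper=[0,0,0])

```text
t: 7.65
position: [0.5376, 0.2657, 0.2096]
ee_rot: [-0.001, -0.105, 0.994, -0.0]
force: [-0.5, -0.3, -2.3]
grip_width: 0.653
gripper_force: 56.5
```

```bash
python3 - <<'E'
from h import *
delta([.5386,.2648,.212],.21+np.pi)
c=grab('side');s=grab('top')
I=cv2.resize(c['image'][20:220,200:400,::-1],(400,400),interpolation=3);J=cv2.resize(s['image'][120:280,140:300,::-1],(400,400),interpolation=3)
cv2.imwrite('pics/m2.png',np.hstack([I,J]))
# cup body and handle points from side view
W=cloud(c);im=c['image'].astype(int);p=r.sense()['position']
d=W[...,:2]-p[:2];rr=np.hypot(*d.transpose(2,0,1));z=W[...,2]
m=(rr<.045)&(z>.135)&(z<.19)&(np.ptp(im,axis=2)<40);Q=W[m]
def f(Q): 
    from scipy.optimize import least_squares
    return least_squares(lambda x:np.hypot(Q[:,0]-x[0],Q[:,1]-x[1])-.028,p[:2],loss='soft_l1',f_scale=.002).x
print(len(Q),f(Q),'low',f(Q[Q[:,2]<.18]),'hi',f(Q[Q[:,2]>.18]) if (Q[:,2]>.18).sum()>20 else '', Q[:,2].min())
m=(im[...,2]>im[...,0]+60)&(rr>.035)&(rr<.07)&(z>.13);H=W[m];print(len(H),H.mean(0) if len(H) else 0,H[:,2].min() if len(H) else 0)
E
```

```text
t 7.65 pos [0.53755812 0.26567714 0.20961325] yaw -2.9304213569783943 J [ 0.46  0.43  0.21  1.35 -0.    0.25]
shift now-frame cm [-0.08 -0.11 -0.24] target-frame [-0.08 -0.11 -0.24] rot [-0.    -0.001  0.001]
209 [0.53572625 0.26435934] low [0.53575757 0.26453973] hi [0.53567236 0.26400538] 0.1534479649318489
122 [0.58598228 0.27028085 0.20848668] 0.16993402944531774
```

View pics/m2.png

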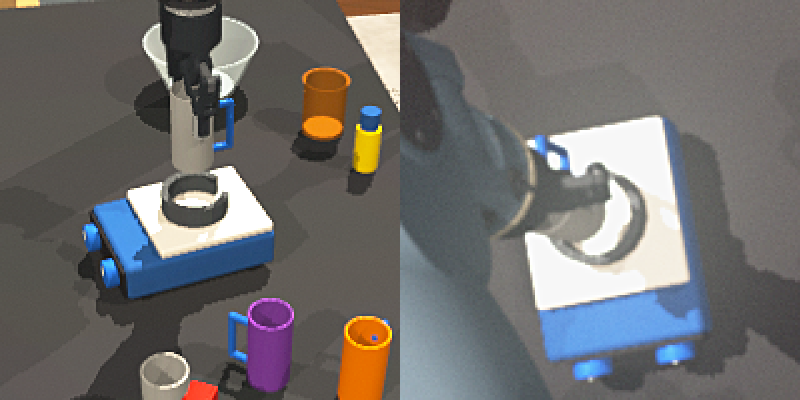

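The cup hangs upright above the collar (left panel: cup (193,130), handle (228,122), collar (195,195)). I'll check the collar's centre with the same side camera.

```bash
python3 - <<'E'
from h import *
from scipy.optimize import least_squares
c=load('side');W=cloud(c);im=c['image'].astype(int)
p=np.array([.5386,.2648]);d=W[...,:2]-p;rr=np.hypot(*d.transpose(2,0,1));z=W[...,2]
m=(z>.107)&(z<.116)&(rr<.06);Q=W[m]
print(len(Q),least_squares(lambda x:np.clip(np.abs(np.hypot(Q[:,0]-x[0],Q[:,1]-x[1])-.0425)-.0055,0,1),p).x,z[m].max())
m=(z>.087)&(z<.105)&(rr<.06)&(rr>.04);Q=W[m];Q=Q[((Q[:,:2]-p)@[.15,.69])<0]
print(len(Q),least_squares(lambda x:np.hypot(Q[:,0]-x[0],Q[:,1]-x[1])-.048,p,loss='soft_l1',f_scale=.002).x)
E
```

```text
217 [0.53763454 0.26201266] 0.11494317432985632
172 [0.53777224 0.26570456]
```

Request:
apply_moves(angular=[[0,0,0],[0,0,0],[0,0,0],[0,0,0],[0,0,0],[0,0,0],[0,0,0]], xyz=[[-0.2,-0.05,1],[0,0,1.5],[0,0,1],[0,0,1],[0,0,1],[0,0,0.5],[0,0,0]], gripper=[0,0,0,0,0,0,0])

```text
t: 8.62
position: [0.5399, 0.2652, 0.1501]
ee_rot: [-0.0, -0.105, 0.994, -0.0]
force: [0.2, 0.2, -2.6]
grip_width: 0.653
gripper_force: 56.5
```

Request:
apply_moves(angular=[[0,0,0],[0,0,0],[0,0,0],[0,0,0]], xyz=[[0,0,0.4],[0,0,0.4],[0,0,0.4],[0,0,0]], gripper=[0,0,0,0])

```text
t: 9.12
position: [0.5398, 0.2651, 0.1379]
ee_rot: [-0.0, -0.105, 0.994, -0.0]
force: [-0.5, 0.5, -2.1]
grip_width: 0.653
gripper_force: 56.5
```

No contact, and it is already below the 21 mm perch height, so the handle is in the slot. Creeping the rest of the way down to the plate.

Request:
apply_moves(angular=[[0,0,0],[0,0,0],[0,0,0]], xyz=[[0,0,0.2],[0,0,0.2],[0,0,0]], gripper=[0,0,0])

```text
t: 9.5
position: [0.54, 0.2652, 0.1342]
ee_rot: [-0.0, -0.105, 0.994, -0.0]
force: [-0.6, 0.1, -1.5]
grip_width: 0.652
gripper_force: 56.5
```

Request:
apply_moves(angular=[[0,0,0],[0,0,0]], xyz=[[0,0,0.15],[0,0,0]], gripper=[0,0])

```text
t: 9.75
position: [0.54, 0.2652, 0.1327]
ee_rot: [-0.0, -0.105, 0.994, -0.0]
force: [-0.6, 0.2, -3.8]
grip_width: 0.653
gripper_force: 56.5
```

Request:
apply_moves(angular=[[0,0,0],[0,0,0]], xyz=[[0,0,0.15],[0,0,0]], gripper=[0,0])

```text
t: 10.0
position: [0.5401, 0.2654, 0.1321]
ee_rot: [0.0, -0.105, 0.994, 0.0]
force: [-4.6, 0.0, 7.2]
grip_width: 0.652
gripper_force: 57.0
```

Request:
apply_moves(angular=[[0,0,0],[0,0,0]], xyz=[[0,0,0.15],[0,0,0]], gripper=[0,0])

```text
t: 10.25
position: [0.5406, 0.2655, 0.1321]
ee_rot: [0.001, -0.105, 0.994, 0.0]
force: [-8.3, -2.5, 25.3]
grip_width: 0.65
gripper_force: 58.8
```

It is seated: contact at TCP z 0.132, which is the 0.080 plate plus the 0.052 grip height. Now relax, release and check.

Request:
apply_moves(angular=[[0,0,0],[0,0,0],[0,0,0],[0,0,0],[0,0,0],[0,0,0],[0,0,0],[0,0,0]], xyz=[[0,0,-0.25],[0,0,0],[0,0,0],[0,0,0],[0,0,0],[0,0,0],[0,0,0],[0,0,0]], gripper=[0,0.75,0.85,1,1,1,1,1])

```text
t: 11.25
position: [0.54, 0.2653, 0.1323]
ee_rot: [0.0, -0.105, 0.994, 0.0]
force: [-0.0, 0.6, 0.3]
grip_width: 1.004
gripper_force: 0.0
```

Request:
apply_moves(angular=[[0,0,0],[0,0,0],[0,0,0],[0,0,0],[0,0,0],[0,0,0],[0,0,0]], xyz=[[0,0,-0.5],[0,0,-1.5],[0,0,-3],[0,0,-4],[0,0,-4],[0,0,-3],[0,0,0]], gripper=[1,1,1,1,1,1,1])

```text
t: 12.12
position: [0.5409, 0.2657, 0.2956]
ee_rot: [0.002, -0.105, 0.994, 0.001]
force: [-0.5, 0.5, -0.5]
grip_width: 0.999
gripper_force: 0.0
```

```bash
python3 - <<'E'
from h import *
c=grab('side');s=grab('top')
I=cv2.resize(c['image'][20:220,200:400,::-1],(400,400),interpolation=3);J=cv2.resize(s['image'][120:280,140:300,::-1],(400,400),interpolation=3)
cv2.imwrite('pics/m3.png',np.hstack([I,J]))
W=cloud(c);p=np.array([.5386,.2648]);rr=np.hypot(*(W[...,:2]-p).transpose(2,0,1));z=W[...,2];Q=W[(rr<.035)&(z>.18)&(z<.2)]
print(len(Q),(Q.max(0)+Q.min(0))/2,np.ptp(Q,axis=0),Q[:,2].max())
E
```

```text
162 [0.53940736 0.26370848 0.1874076 ] [0.05544732 0.06397449 0.01475979] 0.19478749902072182
```

View pics/m3.png

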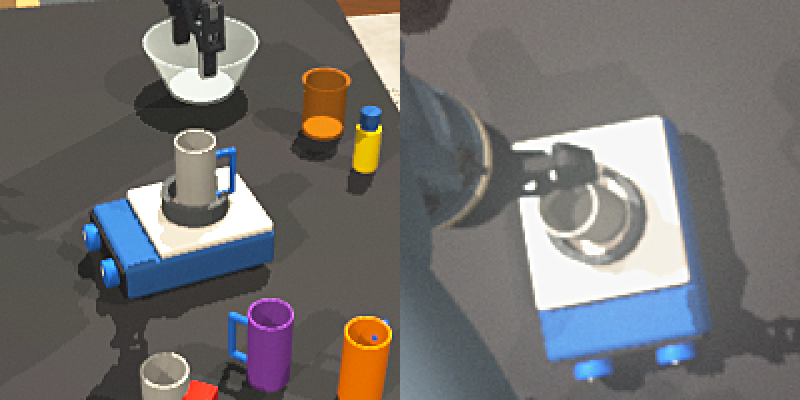

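The cup stands upright in the collar at (195,170), with its handle in the slot at (228,170). Its rim is at about 0.19 m, so it is fully down, and the gripper is clear.

```bash
python3 -c "
from bench import r
print(r.hand_in())"
```

```text
the job is handed in; nothing more can be done
None
```

The blue-handled cup stands upright in the collar, fully down on the plate with its handle in the slot. The arm never went near the red-handled cup or the jug, and I handed the job in at about 12 s; it returned no verdict.

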